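# Post a slide carrier into the magazine and square the row

### The arm

A 7-joint arm with a two-finger parallel gripper is mounted at the origin on the work surface. World frame = base frame: x ahead of the robot, y to its left, z up, the work surface at z = 0. Lengths are in mm, angles in rad, forces in N, time in s.
With the tool pointing down it reaches from about 425 to 950 mm from the base axis. Payload 4.7 kg.
Tool frame: the origin (TCP) lies at the very end of the fingers, on their centre line; the grasp point (between the pads) lies 19 mm behind it; z points along the fingers, x is the direction in which the jaws open and shut, and the axes are right-handed (so a half turn about z gives the same grasp; the last joint's range is limited). The gripper opens to 87 mm and grips with 3 to 60 N. Pads are 19 mm wide; open, the fingers measure 117 mm over their backs; the gripper's body (75 mm by 190 mm) begins 51 mm behind the grasp point.
Start: joints at [-1.348, 0.469, -0.049, 1.532, 0.024, 1.141, -0.082], TCP at [168.132, 653.744, 222.573] pointing down, gripper open.
Joint ranges: [-2.59, 2.59], [-0.33, 1.99], [-1.39, 1.29], [0.1, 2.45], [-1.04, 4.18], [0.21, 1.99], [-2.66, 2.66]. Speed limits (rad/s): [2.57, 2.57, 3.14, 3.14, 3.14, 3.14, 3.14].

### API

Orientations are given as a unit quaternion [x, y, z, w].
In Python, from cell import * gives the robot as it stands.
- The arm moves only by the tool carry_out, never from a script. Its argument "deltas" is a list of rows, each an object of numbers: "dx", "dy", "dz": the shift along the tool's x, y, z in m; "turn": the turn about the tool's z in degrees; "gripper": the opening in per cent of the stroke, from 0 (shut) to 100 (fully open). A call has 1 to 8 rows; each row shifts and turns the commanded pose from where the row before left it, along the tool's axes as they then stand; what a row does not reach is not made up. A row lasts 1/8 s, in which the tool goes at most 62.5 mm and 10.7 degrees, less where a joint would pass 70% of its speed; a pose out of reach is approached as far as the arm can. A call with a gripper value outside its range is refused whole. The fingers move at their own pace and stop on an object; "force" is the grip in N (left out, the last holds). Time passes only in rows, so rows that do not move let the fingers close. It gives the time, the measured TCP pose, the force and the opening at its end, in the units of the state.
- sense(): the state, without advancing time (a new reading comes with each control period).
- snapshot(name): name is "side" or "top"; returns the picture (384x512x3 uint8, red, green, blue); there is no depth.
- camera_model(name): a dict with "fx", "fy", "cx", "cy" (pixels), "camera_from_world" (4x4, takes a point from world to camera coordinates). Camera axes: x right, y down, z forward; pixel columns grow to the right and rows downward; lengths in mm; the calibration is good to about 2 mm. A picture is of the moment at which its call begins. camera_model takes no time and is no camera call.
- close_job(): hands the job in, once; it reports no verdict.
The state is a dict: "time_s": time; "joint_pos": joint angles; "qd": joint speeds; "joint_torque": joint torques, N m; "position": TCP position; "tcp_rot": TCP orientation; "ft_force": force on the tool from outside, world axes, zero at the start; "torque": the same for the moment, N m; "opening": opening from 0.0 (shut) to 1.0 (fully open).
Only numpy, scipy, OpenCV 4.12 (cv2) and the standard library are available. Lean on these libraries where they do the work, as an engineer would, in place of code of your own. Each camera call takes 0.05 s, during which the arm holds its last target. There are 200 camera calls.

### The job

Take the full-length slide carrier (not the short one) from the sloping rest, tip it edge-on and post it foot first through the slanted slot over the scanner's slide magazine, letting it slide down into the channel. Then push the follower by its knob until all three carriers stand upright and tight together against the end stop, and let go. Leave the short carrier and the other things on the bench where they are.

Things in the scene. Friction and masses are not known exactly. Their poses are not given: they have to be found in the camera images.
- carrier: the full-length carrier to load: flat aluminium plate 10 mm thick (its x), 40 wide (y), 86 long (z, to its top end), 60 g, glass slide and white label in both faces, which are alike. Origin at its centre. It stands in one of the rest's two places, leaning 30 degrees from vertical; its lower 45 mm is backed by the rest, the upper 41 mm is free on both faces
- stub: the short carrier, in the other place of the rest: as the carrier (10 x 40 mm) but only 62 mm long; origin 43 mm from its foot on the centre line. Must stay where it is.
- rest: fixed white plastic rest with two sloping places at its y = +39.5 and -39.5 mm; either may hold the long carrier. Origin on the bench under the carriers' feet, which are 45 mm up; the tops lean to its -x side, roughly away from the magazine. Base 85 x 150 mm
- magazine: fixed slide magazine: channel along its x, floor 10 mm above the bench, 46 mm wide between rails 30 mm high. Origin on the bench, on the centre line, where a posted carrier's foot lands. Base from x = -175 to +70 mm, 72 wide. End stop: upright aluminium plate, face at x = +55 mm, top 107 mm above the bench; the two carriers inside lean on it
- throat: the slanted slot: fixed dark steel frame over the channel, outside 30 x 62 mm. Origin mid-slot (x -58, z +93 mm from magazine). Its z runs out of the mouth: up, 35 degrees from vertical, away from the end stop. Opening 14 (x) by 46 mm (y), 16 deep; mouth at z = +8 mm. A carrier enters along -z, faces square to x; released some 25 mm proud it slides down by itself and leans on the follower
- follower (a joint): travel of the follower in m: its pushing face (60 mm high, 42 wide) is at magazine x = travel - 0.054 and moves towards the end stop. About 2 N of friction; it stays where it is left. With three upright carriers tight against the stop it reads about 0.079; limit 0.09
- follower_knob (a point): top of the follower's knob: upright black post 16 mm in diameter, 55 mm high, its top 72 mm above the bench, on the centre line 106 mm behind the pushing face, free all round. Moves with the follower along the magazine's x
- row_far: carrier already in the magazine, against the end stop (as the long carrier, origin at its centre); it leans 15 degrees with its top on the stop at the start
- row_near: second carrier already in the magazine, leaning parallel against row_far
- vial: small fixed jar with black cap, 24 mm across, 50 mm high, origin at its foot: not part of the job
- slidebox: loose small open grey box 90 x 35 x 30 mm, origin at the centre of its underside: leave it in place
- dropper: loose amber dropper bottle 32 mm across, 70 mm high, origin at its foot: leave it in place
- weight: loose brass weight 36 mm across, 22 mm high, origin at its foot: leave it in place
Things that resemble listed ones, but are neither listed nor needed, are in the scene too. Leave any blue or yellow look-alike of the row_near alone. What is shaped like the carrier but black is not meant.

How it is judged:
By the outcome, as a careful person would: the job done as asked, in the order asked, and still so for the second after the job is handed in, with the robot touching nothing.
It also fails if it takes over 54 s, if anything falls off the work surface, if the arm or the gripper's body presses on something with over 40 N, if the wrist force passes 120 N, or if a joint passes its speed limit or range.

## Working session

There is one attempt and no reset: what is moved stays moved. The work goes in short steps, Python scripts to look and compute and a tool call to move; the robot and the scene stay as the last step left them, time stands still between calls to the robot, and variables do not carry over. Pictures are saved under pics/ and viewed, on a budget of 10 in all, crops included, one or two more only if the job needs it, and the job is handed in when it is done.

Besides the shell and the picture viewer there is one more tool, called after "Request:" as a command line: name --argument value ..., lists and objects as JSON in quotes. carry_out: Moves the arm, as the interface text tells. Its arguments: {"type":"object","properties":{"deltas":{"type":"array","items":{"type":"object","properties":{"dx":{"type":"number"},"dy":{"type":"number"},"dz":{"type":"number"},"turn":{"type":"number"},"gripper":{"type":"number"}}}},"force":{"type":"number"}},"required":["deltas"]}

```bash
mkdir -p pics; ls; python3 - <<'E'
from cell import *
import cv2,numpy as np
for n in("side","top"):
    im=snapshot(n); cv2.imwrite(f"pics/{n}0.png",im[:,:,::-1])
    m=camera_model(n); print(n,m["fx"],m["fy"],m["cx"],m["cy"]);print(np.round(m["camera_from_world"],4).tolist())
s=sense();print(s)
E
```

```text
pics
side 487.86628623001036 487.86628623001036 253.9903205646856 197.53428934452813
[[0.8953, -0.4454, 0.0091, -473.9964], [-0.2949, -0.6077, -0.7374, 239.726], [0.3339, 0.6575, -0.6754, 958.2197], [0.0, 0.0, 0.0, 1.0]]
top 395.16552753425157 395.16552753425157 254.7512360649947 190.89082117870078
[[0.0426, -0.9991, -0.0049, 32.8637], [-0.9771, -0.0407, -0.2087, 567.9622], [0.2083, 0.0136, -0.978, 979.7174], [0.0, 0.0, 0.0, 1.0]]
{'time_s': 0.1, 'joint_pos': array([-1.34792919,  0.46939154, -0.04858323,  1.5335448 ,  0.02411036,
        1.14099824, -0.08228002]), 'qd': array([-0.00027201, -0.00193911, -0.00097047, -0.00340631,  0.00094919,
        0.00072044,  0.00088204]), 'joint_torque': array([ 3.06332204e-04, -5.09171605e+01, -8.12320970e-02, -2.36826038e+01,
       -6.14253175e-02,  3.45797336e-02,  6.42530995e-05]), 'position': array([168.01848816, 653.21241685, 221.59616264]), 'tcp_rot': array([ 7.90276510e-01,  6.12749759e-01, -6.70435743e-04,  5.66955078e-04]), 'ft_force': array([ 0.23525276,  0.3858578 , -0.41616455]), 'torque': array([0.04325984, 0.01190003, 0.03319173]), 'opening': 1.0007050417260452}
```

View pics/top0.png

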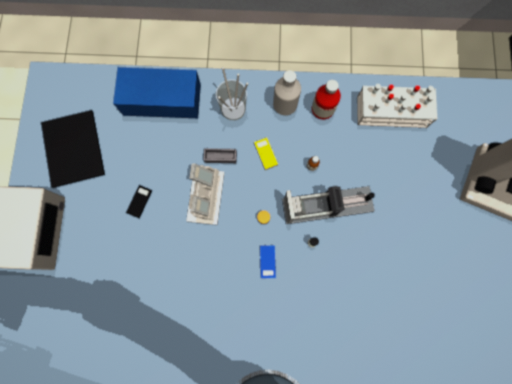

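View pics/side0.png

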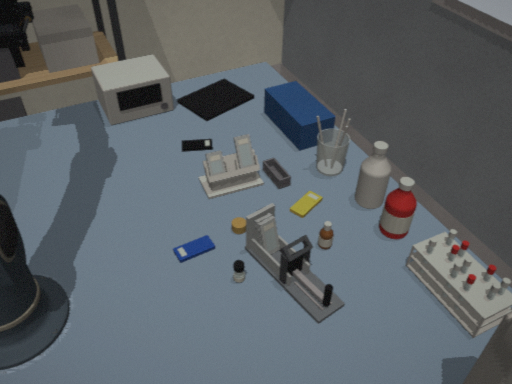

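```bash
python3 - <<'E'
import cv2
a=cv2.imread("pics/top0.png")[150:250,180:380];cv2.imwrite("pics/t1.png",cv2.resize(a,None,fx=4,fy=4,interpolation=cv2.INTER_CUBIC))
a=cv2.imread("pics/side0.png")[130:320,190:350];cv2.imwrite("pics/s1.png",cv2.resize(a,(640,760)[0:2],interpolation=cv2.INTER_CUBIC)[:,:] if 0 else cv2.resize(a,None,fx=3.15,fy=3.15,interpolation=cv2.INTER_CUBIC))
E
```

```text
(no output)
```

View pics/t1.png

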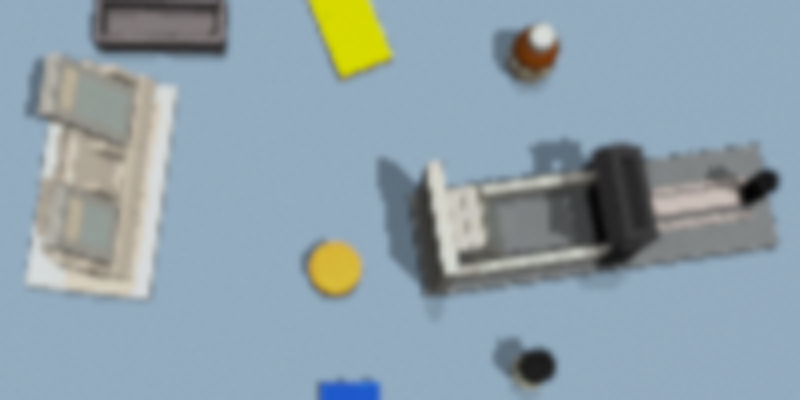

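View pics/s1.png

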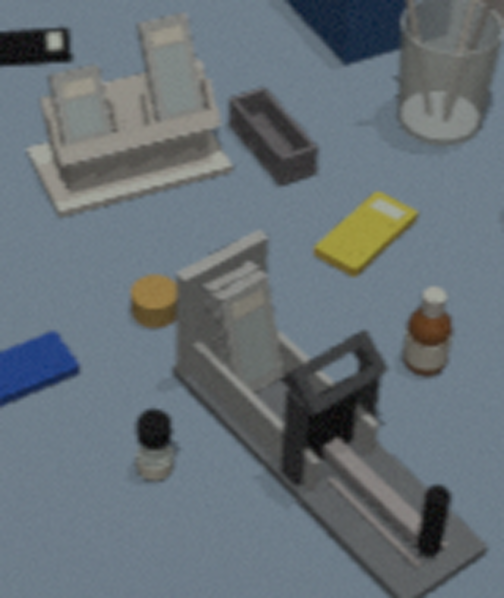

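```bash
cat > h.py <<'E'
from cell import *
import numpy as np
from scipy.optimize import least_squares
from scipy.spatial.transform import Rotation as R
M={n:camera_model(n) for n in("side","top")}
def proj(n,P):
    m=M[n];q=np.atleast_2d(P)@m["camera_from_world"][:3,:3].T+m["camera_from_world"][:3,3]
    return np.c_[m["fx"]*q[:,0]/q[:,2]+m["cx"],m["fy"]*q[:,1]/q[:,2]+m["cy"]]
def T(u,v):return ("top",180+u/4,150+v/4)
def S(u,v):return ("side",190+u/3.15,130+v/3.15)
def w(p,L): # planar pose x,y,yaw(deg)
    c,s=np.cos(np.radians(p[2])),np.sin(np.radians(p[2]));L=np.atleast_2d(L)
    return np.c_[p[0]+c*L[:,0]-s*L[:,1],p[1]+s*L[:,0]+c*L[:,1],L[:,2]]
def fit(obs,p0,loss="soft_l1"):
    def f(p):return np.concatenate([(proj(o[0],w(p,L))[0]-o[1:]) for L,o in obs])
    r=least_squares(f,p0,loss=loss);print(np.round(r.x,1));e=f(r.x).reshape(-1,2)
    for (L,o),d in zip(obs,e):print(o[0],np.round(L),np.round(d,1))
    return r.x
def lean(a,foot,v): # point v in carrier frame (foot origin) leaning to -x by a deg
    a=np.radians(a);return np.array(foot)+[v[0]*np.cos(a)-v[2]*np.sin(a),v[1],v[0]*np.sin(a)+v[2]*np.cos(a)]
E
cat > f.py <<'E'
from h import *
a=np.radians(35)
def th(x,y,z):return np.array([-58+x*np.cos(a)-z*np.sin(a),y,93+x*np.sin(a)+z*np.cos(a)])
mag=[((-175,36,0),S(410,598)),((-175,-36,0),S(485,548)),((-175,36,0),T(776,247)),((-175,-36,0),T(768,143)),
((-160,0,72),S(436,490)),((-160,0,72),T(766,180)),((70,36,0),S(176,374)),
(th(15,31,8),S(285,378)),(th(15,-31,8),S(365,333)),(th(-15,-31,8),S(383,368)),(th(-15,31,8),S(300,412)),
(th(-15,-31,8),T(640,148)),(th(-15,31,8),T(655,245))]
mp=fit(mag,[480,-100,85])
c=lambda x,y,z:lean(30,(0,39.5,45),(x,y,z)); s=lambda x,y,z:lean(30,(0,-39.5,45),(x,y,z))
rest=[(c(-5,-20,86),S(138,24)),(c(-5,20,86),S(187,14)),(c(5,20,86),S(191,33)),(c(5,-20,86),S(148,43)),
(c(5,20,86),T(64,56)),(c(5,-20,86),T(52,118)),(c(-5,-20,86),T(38,112)),(c(5,20,45),T(136,80)),
(s(-5,-20,62),S(51,76)),(s(-5,20,62),S(98,66))]
print()
rp=fit(rest,[560,150,-95])
P=lambda t,*o:print(t,*[np.round(proj(n,w(rp,[o]))[0],1) for n in("side","top")])
print("rest corners world guess")
# base corners triangulated on z=5
for (so,to) in [(S(62,212),T(150,298)),(S(231,162),T(176,86)),(S(28,152),T(27,284))]:
    r=least_squares(lambda p:np.r_[proj("side",p)[0]-so[1:],proj("top",p)[0]-to[1:]],[500,150,0]);X=r.x
    d=X-np.r_[rp[:2],0];t=np.radians(rp[2]);print(np.round(X,1),"local",np.round([np.cos(t)*d[0]+np.sin(t)*d[1],-np.sin(t)*d[0]+np.cos(t)*d[1]],1),round(r.cost,2))
print("carrier top",w(rp,[c(0,0,86)]),"slot mouth",w(mp,[th(0,0,8)]))
E
python3 f.py
```

```text
[534.3 -92.6 101.6]
side [-175   36    0] [-2.5  3.5]
side [-175  -36    0] [-0.5  0.6]
top [-175   36    0] [-0.5 -0.1]
top [-175  -36    0] [-4.2  0.7]
side [-160    0   72] [1.1 1.3]
top [-160    0   72] [ 1.3 -0.4]
side [70 36  0] [-3.4  0.2]
side [-50.  31. 108.] [ 0.5 -2.4]
side [-50. -31. 108.] [-1.5 -2.1]
side [-75. -31.  91.] [ 0.3 -0.4]
side [-75.  31.  91.] [3.5 0.1]
top [-75. -31.  91.] [-0.4 -0.4]
top [-75.  31.  91.] [ 0.9 -0.9]

[554.2 169.7 -97. ]
side [-47.  20. 117.] [0.2 0.6]
side [-47.  60. 117.] [-0.2  0.8]
side [-39.  60. 122.] [-0.3 -5. ]
side [-39.  20. 122.] [-2.  -5.2]
top [-39.  60. 122.] [ 2.2 -0.8]
top [-39.  20. 122.] [ 2. -1.]
top [-47.  20. 117.] [2.5 0.4]
top [-18.  60.  86.] [-6.1 -1.8]
side [-35. -60.  96.] [-1.2 -0.3]
side [-35. -20.  96.] [-0.5 -0.2]
rest corners world guess
[481.4 154.5   5.7] local [ 24.  -70.3] 0.3
[628.5 145.5  10.1] local [14.9 76.8] 0.0
[487.1 240.2   0.8] local [-61.7 -75.2] 0.04
carrier top [[598.61659855 207.58253153 119.47818473]] slot mouth [[ 546.80862154 -153.94229215   99.55321635]]
```

```bash
cat >> h.py <<'E'
import cv2
def seg(a,b,n=40):t=np.linspace(0,1,n)[:,None];return np.array(a)*(1-t)+np.array(b)*t
def refine(p0,lines,imgs,sig):
    for s in sig:
        G={}
        for n,im in imgs.items():
            g=cv2.GaussianBlur(im.astype(float).mean(2),(0,0),s);G[n]=np.hypot(cv2.Sobel(g,-1,1,0),cv2.Sobel(g,-1,0,1))
            G[n]/=G[n].max()
        def cost(p):
            c=0
            for n,a,b in lines:
                q=proj(n,w(p,seg(a,b))).astype(np.float32)
                c-=cv2.remap(G[n],q[None,:,0],q[None,:,1],1).mean()
            return c
        from scipy.optimize import minimize
        sx=np.array([[0,0,0],[4,0,0],[0,4,0],[0,0,3]])
        r=minimize(cost,p0,method="Nelder-Mead",options=dict(initial_simplex=np.array(p0)+sx-sx.mean(0),xatol=.05,fatol=1e-5));p0=r.x;print(s,np.round(p0,2),round(r.fun,3))
    return p0
E
cat > f2.py <<'E'
from h import *
I={n:cv2.imread(f"pics/{n}0.png") for n in M}
a=np.radians(35)
def th(x,y,z):return np.array([-58+x*np.cos(a)-z*np.sin(a),y,93+x*np.sin(a)+z*np.cos(a)])
both=lambda a,b:[("side",a,b),("top",a,b)]
ml=both((-175,36,0),(-175,-36,0))+both((-175,36,0),(70,36,0))+[("side",(-175,-36,0),(-90,-36,0)),("top",(-175,-36,0),(-90,-36,0))]
ml+=both(th(15,31,8),th(15,-31,8))+both(th(-15,31,8),th(-15,-31,8))+both(th(15,31,8),th(-15,31,8))+both(th(15,-31,8),th(-15,-31,8))
mp=refine([534,-93,100],ml,I,[2,1.2,.8])
mp2=refine([534,-93,97],ml,I,[2.5,1.2,.8])
c=lambda x,y,z:lean(30,(0,39.5,45),(x,y,z)); s=lambda x,y,z:lean(30,(0,-39.5,45),(x,y,z))
rl=[]
for k,h in((c,86),(s,62)):
    rl+=both(k(5,-20,h),k(5,-20,50))+both(k(5,20,h),k(5,20,50))+[("side",k(5,-20,h),k(5,20,h))]+[("top",k(-5,-20,h),k(-5,20,h))]
rp=refine([554,167,-95],rl,I,[2,1.2,.8])
for nm,sc,(x0,y0,x1,y1) in (("side",3,(195,130,350,325)),("top",3.9,(180,155,380,235))):
    im=cv2.resize(I[nm][y0:y1,x0:x1],None,fx=sc,fy=sc,interpolation=cv2.INTER_CUBIC)
    for pp,ls,col in((mp,ml,(0,0,255)),(rp,rl,(0,200,0))):
        for n,A,B in ls:
            if n==nm:
                q=((proj(n,w(pp,[A,B]))+.5-[x0,y0])*sc).astype(int);cv2.line(im,tuple(map(int,q[0])),tuple(map(int,q[1])),col,1)
    globals()[nm]=im
print(side.shape,top.shape)
cv2.imwrite("pics/o_side.png",side);cv2.imwrite("pics/o_top.png",top)
print(rp,mp)
E
python3 f2.py
```

```text
2 [536.19 -93.58 101.2 ] -4.87
1.2 [536.48 -93.73 101.  ] -4.469
0.8 [536.54 -93.72 100.93] -4.359
2.5 [535.93 -93.29 101.43] -5.09
1.2 [536.5  -93.72 100.99] -4.47
0.8 [536.55 -93.68 100.94] -4.359
2 [557.22 159.78 -97.81] -1.415
1.2 [553.62 159.18 -98.42] -1.436
0.8 [552.17 159.62 -98.14] -1.507
(585, 465, 3) (312, 780, 3)
[552.17142322 159.61562582 -98.14145397] [536.54275166 -93.71743748 100.92959498]
```

View pics/o_side.png

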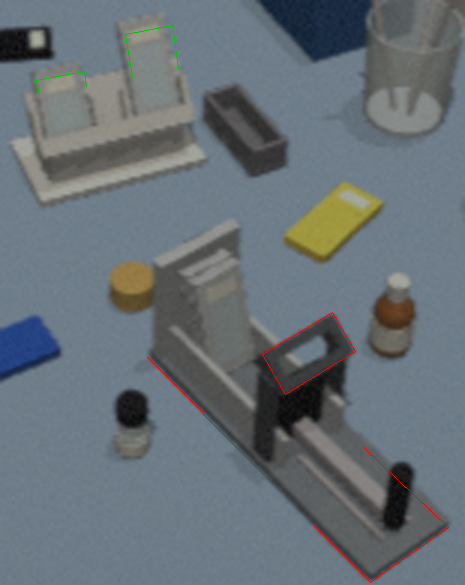

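View pics/o_top.png

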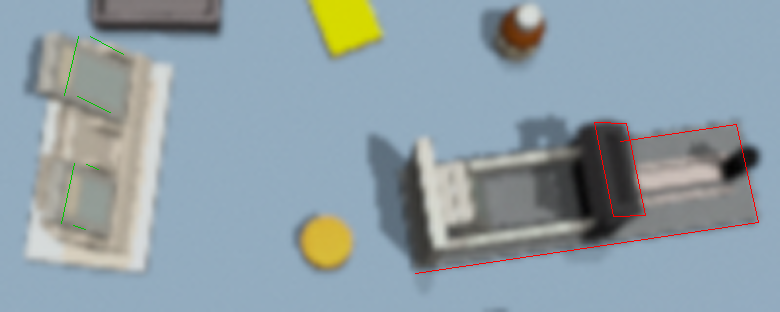

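```bash
cat > f3.py <<'E'
from h import *
c=lambda x,y,z:lean(30,(0,39.5,45),(x,y,z)); s=lambda x,y,z:lean(30,(0,-39.5,45),(x,y,z))
rest=[(c(-3,-20,86),S(138,24)),(c(-3,20,86),S(187,14)),(c(-5,-20,86),T(36,114)),(c(-5,20,86),T(44,57)),
(s(-3,-20,62),S(51,76)),(s(-3,20,62),S(98,66))]
B=[((1,-75),S(62,212),T(150,298)),((1,75),S(231,162),T(176,86)),((0,-75),S(28,152),T(27,284))]
def f(p,full=False):
    e=[proj(o[0],w(p[:3],L))[0]-o[1:] for L,o in rest]
    for (k,y),so,to in B:
        L=(p[3]-85*(1-k),y,4)
        e+=[proj(o[0],w(p[:3],L))[0]-o[1:] for o in(so,to)]
    return np.array(e) if full else np.ravel(e)
r=least_squares(f,[554,167,-95,25],loss="soft_l1");print(np.round(r.x,1));print(np.round(f(r.x,True),1).tolist())
rp=r.x[:3]
for h in(86,70,66):print(h,np.round(w(rp,[c(0,0,h)]),1))
print("stub top",np.round(w(rp,[s(0,0,62)]),1))
a=np.radians(35);mp=[536.5,-93.7,101]
for z in (8,60,100):print("slot line",z,np.round(w(mp,[[-58-z*np.sin(a),0,93+z*np.cos(a)]]),1))
q=sense();print(q["position"],R.from_quat(q["tcp_rot"]).as_matrix().round(3))
E
python3 f3.py
```

```text
[557.7 172.5 -92.7  21.3]
[[-0.3, -0.3], [-1.1, -0.8], [1.1, -0.2], [1.1, -1.3], [-0.6, 0.1], [-0.2, -0.6], [-0.4, 0.5], [0.2, -0.6], [0.6, 1.0], [-0.5, -0.6], [-0.7, -0.6], [0.0, 0.2]]
86 [[599.2 213.6 119.5]]
70 [[598.8 205.6 105.6]]
66 [[598.7 203.7 102.2]]
stub top [[519.7 205.3  98.7]]
slot line 8 [[ 548.4 -155.1   99.6]]
slot line 60 [[ 554.1 -184.4  142.1]]
slot line 100 [[ 558.5 -206.9  174.9]]
[168.01848816 653.21241685 221.59616264] [[ 0.249  0.968 -0.   ]
 [ 0.968 -0.249 -0.002]
 [-0.002  0.    -1.   ]]
```

Request:
carry_out --deltas '[{"dx": -0.01, "dy": 0.0165, "gripper": 65}, {"dx": -0.0203, "dy": 0.033}, {"dx": -0.0203, "dy": 0.033}, {"dx": -0.0203, "dy": 0.033}, {"dx": -0.0203, "dy": 0.033}, {"dx": -0.0203, "dy": 0.033}, {"dx": -0.0203, "dy": 0.033}, {"dx": -0.0203, "dy": 0.033}]'

```text
schema error: expected keys dx, dy, dz, turn, gripper
```

Request:
carry_out --deltas '[{"dx": -0.0203, "dy": 0.033}, {"dx": -0.0203, "dy": 0.033}, {"dx": -0.0203, "dy": 0.033}, {"dx": -0.0203, "dy": 0.033}, {"dx": -0.0203, "dy": 0.033}, {"dx": -0.0203, "dy": 0.033}, {"dx": -0.0203, "dy": 0.033}, {"dx": -0.0203, "dy": 0.033}]'

```text
schema error: expected keys dx, dy, dz, turn, gripper
```

Request:
carry_out --deltas '[{"turn": 9.8}, {"turn": 9.8}, {"turn": 9.8}, {"turn": 9.8}, {"turn": 9.8}, {"turn": 9.8}, {"turn": 9.8}, {"turn": 9.7}]'

```text
schema error: expected keys dx, dy, dz, turn, gripper
```

```bash
cat >> h.py <<'E'
def st():
    q=sense();m=R.from_quat(q["tcp_rot"]).as_matrix()
    print("t",round(q["time_s"],2),"pos",q["position"].round(1),"yaw",round(np.degrees(np.arctan2(m[1,0],m[0,0])),2),"z",m[:,2].round(3),"open",round(q["opening"]*87,1),"F",q["ft_force"].round(1),"q",q["joint_pos"].round(2));return q,m
def to(x,y,z):
    q,m=st();print("tool delta mm",(m.T@(np.array([x,y,z])-q["position"])).round(1))
E
python3 -c "
from h import *
to(599,208.5,170)"
```

```text
t 0.1 pos [168.  653.2 221.6] yaw 75.58 z [-0.    -0.002 -1.   ] open 87.1 F [ 0.2  0.4 -0.4] q [-1.35  0.47 -0.05  1.53  0.02  1.14 -0.08]
tool delta mm [-323.3  528.2   52.2]
```

Request:
carry_out --deltas '[{"dx": -0.013, "dy": 0.022, "dz": 0, "turn": 0, "gripper": 65}, {"dx": -0.027, "dy": 0.044, "dz": 0, "turn": 0, "gripper": 65}, {"dx": -0.027, "dy": 0.044, "dz": 0, "turn": 0, "gripper": 65}, {"dx": -0.027, "dy": 0.044, "dz": 0, "turn": 0, "gripper": 65}, {"dx": -0.027, "dy": 0.044, "dz": 0, "turn": 0, "gripper": 65}, {"dx": -0.027, "dy": 0.044, "dz": 0, "turn": 0, "gripper": 65}, {"dx": -0.027, "dy": 0.044, "dz": 0, "turn": 0, "gripper": 65}, {"dx": -0.027, "dy": 0.044, "dz": 0, "turn": 0, "gripper": 65}]' --force 20

```text
time_s: 1.1
position: [439.1, 372.3, 222.6]
tcp_rot: [0.791, 0.612, -0.0, 0.0]
ft_force: [0.3, 0.2, -0.1]
opening: 0.65
```

Request:
carry_out --deltas '[{"dx": -0.027, "dy": 0.044, "dz": 0, "turn": 0, "gripper": 65}, {"dx": -0.027, "dy": 0.044, "dz": 0, "turn": 0, "gripper": 65}, {"dx": -0.027, "dy": 0.044, "dz": 0, "turn": 0, "gripper": 65}, {"dx": -0.027, "dy": 0.044, "dz": 0, "turn": 0, "gripper": 65}, {"dx": -0.014, "dy": 0.022, "dz": 0, "turn": 0, "gripper": 65}]'

```text
time_s: 1.72
position: [600.6, 202.4, 222.5]
tcp_rot: [0.792, 0.61, -0.0, 0.001]
ft_force: [-0.2, 0.7, 0.2]
opening: 0.65
```

Request:
carry_out --deltas '[{"dx": 0, "dy": 0, "dz": 0, "turn": 9.8, "gripper": 65}, {"dx": 0, "dy": 0, "dz": 0, "turn": 9.8, "gripper": 65}, {"dx": 0, "dy": 0, "dz": 0, "turn": 9.8, "gripper": 65}, {"dx": 0, "dy": 0, "dz": 0, "turn": 9.8, "gripper": 65}, {"dx": 0, "dy": 0, "dz": 0, "turn": 9.8, "gripper": 65}, {"dx": 0, "dy": 0, "dz": 0, "turn": 9.8, "gripper": 65}, {"dx": 0, "dy": 0, "dz": 0, "turn": 9.8, "gripper": 65}, {"dx": 0, "dy": 0, "dz": 0, "turn": 9.7, "gripper": 65}]'

```text
time_s: 2.72
position: [598.5, 205.9, 222.5]
tcp_rot: [1.0, -0.028, -0.0, 0.0]
ft_force: [0.5, -0.2, -0.4]
opening: 0.656
```

```bash
python3 -c "
from h import *
to(599,208.5,170)"
```

```text
t 2.73 pos [598.5 205.9 222.5] yaw -3.17 z [-0.001 -0.    -1.   ] open 57.0 F [ 0.5 -0.2 -0.4] q [-0.73  0.42  0.45  1.66 -0.2   1.11 -0.27]
tool delta mm [ 0.4 -2.6 52.5]
```

Request:
carry_out --deltas '[{"dx": 0, "dy": -0.0026, "dz": 0.02, "turn": 0, "gripper": 65}, {"dx": 0, "dy": 0, "dz": 0.03, "turn": 0, "gripper": 65}, {"dx": 0, "dy": 0, "dz": 0.03, "turn": 0, "gripper": 65}, {"dx": 0, "dy": 0, "dz": 0.02, "turn": 0, "gripper": 65}, {"dx": 0, "dy": 0, "dz": 0.015, "turn": 0, "gripper": 65}, {"dx": 0, "dy": 0, "dz": 0.015, "turn": 0, "gripper": 65}, {"dx": 0, "dy": 0, "dz": 0, "turn": 0, "gripper": 65}]'

```text
time_s: 3.6
position: [598.3, 210.7, 91.6]
tcp_rot: [1.0, -0.024, -0.001, 0.0]
ft_force: [-0.9, 0.1, -0.6]
opening: 0.654
```

```bash
python3 - <<'E'
from h import *
to(599,208.5,92)
a=snapshot("side")[110:230,180:310,::-1];b=snapshot("top")[140:240,150:260,::-1]
a=cv2.resize(a,(520,480),interpolation=2);b=cv2.resize(b,(280,255),interpolation=2)
c=np.zeros((480,800,3),np.uint8);c[:,:520]=a;c[:255,520:]=b;cv2.imwrite("pics/g1.png",c)
E
```

```text
t 3.6 pos [598.3 210.7  91.6] yaw -2.73 z [-0.002 -0.001 -1.   ] open 56.9 F [-0.9  0.1 -0.6] q [-0.69  0.56  0.4   1.77 -0.28  0.86 -0.21]
tool delta mm [ 0.8  2.2 -0.4]
```

View pics/g1.png

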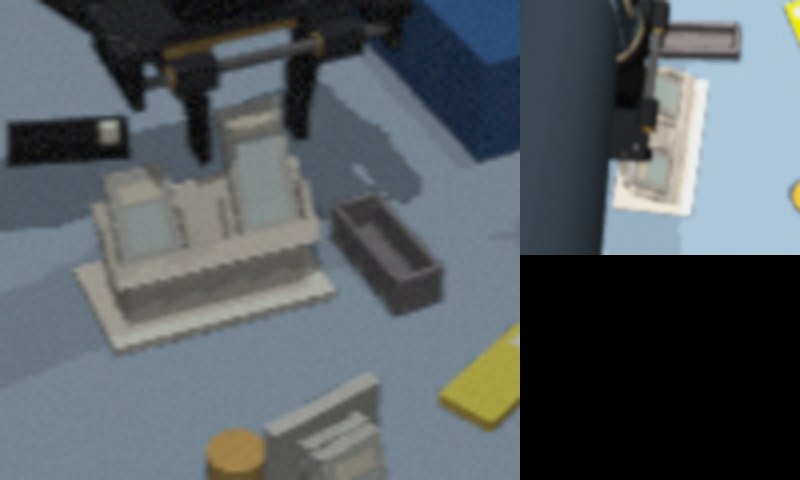

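Request:
carry_out --deltas '[{"dx": 0.0008, "dy": 0.002, "dz": 0, "turn": 0, "gripper": 65}, {"dx": 0, "dy": 0, "dz": 0, "turn": 0, "gripper": 40}, {"dx": 0, "dy": 0, "dz": 0, "turn": 0, "gripper": 30}, {"dx": 0, "dy": 0, "dz": 0, "turn": 0, "gripper": 30}, {"dx": 0, "dy": 0, "dz": 0, "turn": 0, "gripper": 30}]' --force 25

```text
time_s: 4.32
position: [599.5, 209.1, 92.7]
tcp_rot: [1.0, -0.024, -0.0, -0.0]
ft_force: [-0.5, -0.5, 1.3]
opening: 0.456
```

```bash
python3 - <<'E'
from h import *
st()
E
```

```text
t 4.33 pos [599.5 209.1  92.7] yaw -2.72 z [-0.  0. -1.] open 39.6 F [-0.5 -0.5  1.3] q [-0.69  0.56  0.4   1.77 -0.28  0.86 -0.21]
```

Request:
carry_out --deltas '[{"dx": 0, "dy": -0.003, "dz": -0.0052, "turn": 0, "gripper": 30}, {"dx": 0, "dy": -0.005, "dz": -0.0087, "turn": 0, "gripper": 30}, {"dx": 0, "dy": -0.006, "dz": -0.0104, "turn": 0, "gripper": 30}, {"dx": 0, "dy": -0.006, "dz": -0.0104, "turn": 0, "gripper": 30}, {"dx": 0, "dy": -0.006, "dz": -0.0104, "turn": 0, "gripper": 30}, {"dx": 0, "dy": -0.006, "dz": -0.0104, "turn": 0, "gripper": 30}, {"dx": 0, "dy": -0.006, "dz": -0.0104, "turn": 0, "gripper": 30}, {"dx": 0, "dy": -0.006, "dz": -0.0104, "turn": 0, "gripper": 30}]'

```text
time_s: 5.32
position: [601.7, 253.3, 169.5]
tcp_rot: [1.0, -0.024, 0.0, -0.0]
ft_force: [1.0, -0.7, -0.3]
opening: 0.458
```

Request:
carry_out --deltas '[{"dx": 0, "dy": 0, "dz": -0.02, "turn": 0, "gripper": 30}, {"dx": 0, "dy": 0, "dz": -0.03, "turn": 0, "gripper": 30}, {"dx": 0, "dy": 0, "dz": -0.03, "turn": 0, "gripper": 30}, {"dx": 0, "dy": 0, "dz": -0.01, "turn": 0, "gripper": 30}]'

```text
time_s: 5.82
position: [602.9, 252.7, 261.9]
tcp_rot: [1.0, -0.024, 0.002, -0.001]
ft_force: [0.5, 0.0, -0.4]
opening: 0.457
```

```bash
python3 - <<'E'
from h import *
to(558,-195,250)
a=snapshot("side")[:,:,::-1];cv2.imwrite("pics/l1.png",cv2.resize(a[60:260,160:360],(600,600),interpolation=2))
E
```

```text
t 5.83 pos [602.9 252.7 261.9] yaw -2.76 z [ 0.004  0.002 -1.   ] open 39.7 F [ 0.5  0.  -0.4] q [-0.78  0.42  0.46  1.57 -0.2   1.2  -0.34]
tool delta mm [-23.3 449.4  10.9]
```

View pics/l1.png

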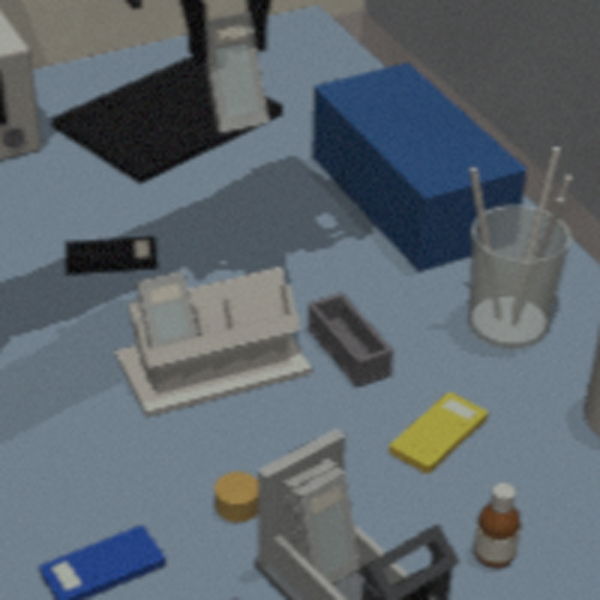

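Request:
carry_out --deltas '[{"dx": 0, "dy": 0.025, "dz": 0, "turn": 0, "gripper": 30}, {"dx": 0, "dy": 0.05, "dz": 0, "turn": 0, "gripper": 30}, {"dx": -0.003, "dy": 0.05, "dz": 0, "turn": 0, "gripper": 30}, {"dx": -0.003, "dy": 0.05, "dz": 0, "turn": 0, "gripper": 30}, {"dx": -0.003, "dy": 0.05, "dz": 0, "turn": 0, "gripper": 30}, {"dx": -0.003, "dy": 0.05, "dz": 0, "turn": 0, "gripper": 30}, {"dx": -0.003, "dy": 0.05, "dz": 0, "turn": 0, "gripper": 30}, {"dx": -0.003, "dy": 0.05, "dz": 0, "turn": 0, "gripper": 30}]'

```text
time_s: 6.88
position: [563.4, -124.1, 257.4]
tcp_rot: [1.0, -0.025, -0.002, 0.0]
ft_force: [0.8, 0.6, -1.0]
opening: 0.456
```

Request:
carry_out --deltas '[{"dx": -0.003, "dy": 0.05, "dz": 0, "turn": 0, "gripper": 30}, {"dx": -0.002, "dy": 0.025, "dz": 0, "turn": 0, "gripper": 30}, {"dx": 0, "dy": 0, "dz": 0, "turn": 9.6, "gripper": 30}, {"dx": 0, "dy": 0, "dz": 0, "turn": 9.6, "gripper": 30}, {"dx": 0, "dy": 0, "dz": 0, "turn": 9.6, "gripper": 30}, {"dx": 0, "dy": 0, "dz": 0, "turn": 9.6, "gripper": 30}, {"dx": 0, "dy": 0, "dz": 0, "turn": 9.6, "gripper": 30}, {"dx": 0, "dy": 0, "dz": 0, "turn": 9.6, "gripper": 30}]'

```text
time_s: 7.88
position: [554.9, -196.9, 257.3]
tcp_rot: [0.863, -0.506, -0.002, 0.001]
ft_force: [0.1, -0.3, -1.0]
opening: 0.461
```

```bash
python3 - <<'E'
from h import *
to(558,-195,250)
E
```

```text
t 7.88 pos [ 554.9 -196.9  257.3] yaw -60.78 z [-0.003  0.    -1.   ] open 40.1 F [ 0.1 -0.3 -1. ] q [-0.35  0.38  0.83  1.74 -0.3   1.17 -0.5 ]
tool delta mm [-0.1 -3.7  7.3]
```

Request:
carry_out --deltas '[{"dx": 0, "dy": 0, "dz": 0, "turn": 9.6, "gripper": 30}, {"dx": 0, "dy": 0, "dz": 0, "turn": 9.6, "gripper": 30}, {"dx": 0, "dy": 0, "dz": 0, "turn": 9.6, "gripper": 30}, {"dx": 0, "dy": 0, "dz": 0, "turn": 9.6, "gripper": 30}, {"dx": 0, "dy": 0, "dz": 0, "turn": 9.6, "gripper": 30}, {"dx": 0, "dy": 0, "dz": 0, "turn": 9.6, "gripper": 30}]'

```text
time_s: 8.62
position: [554.9, -196.8, 257.5]
tcp_rot: [-0.512, 0.859, 0.001, -0.001]
ft_force: [-0.3, -0.0, -1.5]
opening: 0.455
```

```bash
python3 - <<'E'
from h import *
to(558,-195,250)
E
```

```text
t 8.62 pos [ 554.9 -196.8  257.5] yaw -118.4 z [-0.003  0.001 -1.   ] open 39.6 F [-0.3 -0.  -1.5] q [-0.5   0.46  1.09  1.74 -0.44  1.21 -1.37]
tool delta mm [-3.1 -1.9  7.5]
```

Request:
carry_out --deltas '[{"dx": 0, "dy": 0, "dz": 0, "turn": 9.6, "gripper": 30}, {"dx": 0, "dy": 0, "dz": 0, "turn": 9.6, "gripper": 30}, {"dx": 0, "dy": 0, "dz": 0, "turn": 9.6, "gripper": 30}, {"dx": 0, "dy": 0, "dz": 0, "turn": 9.6, "gripper": 30}]'

```text
time_s: 9.12
position: [555.0, -196.8, 257.5]
tcp_rot: [-0.201, 0.98, 0.001, -0.001]
ft_force: [-0.5, -0.2, -0.1]
opening: 0.46
```

```bash
python3 - <<'E'
from h import *
st()
E
```

```text
t 9.12 pos [ 555.  -196.8  257.5] yaw -156.81 z [-0.003  0.    -1.   ] open 40.0 F [-0.5 -0.2 -0.1] q [-0.57  0.54  1.23  1.74 -0.54  1.25 -1.94]
```

Request:
carry_out --deltas '[{"dx": 0, "dy": 0, "dz": 0, "turn": 8, "gripper": 30}, {"dx": 0, "dy": 0, "dz": 0, "turn": 4.2, "gripper": 30}, {"dx": 0, "dy": 0, "dz": 0, "turn": 0, "gripper": 30}]'

```text
time_s: 9.5
position: [555.4, -196.6, 257.8]
tcp_rot: [-0.099, 0.995, 0.0, -0.001]
ft_force: [-0.3, -0.2, -0.1]
opening: 0.46
```

```bash
python3 - <<'E'
from h import *
mp=[536.5,-93.7,101]
for d in (100,95,30):
    X=w(mp,[[-58-.5*d,0,93+.866*d-19]])[0];print(d,X.round(1));to(*X)
E
```

```text
100 [ 557.1 -199.7  160.6]
t 9.5 pos [ 555.4 -196.6  257.8] yaw -168.63 z [-0.002  0.    -1.   ] open 40.0 F [-0.3 -0.2 -0.1] q [-0.57  0.55  1.25  1.74 -0.55  1.26 -2.13]
tool delta mm [-1.3 -3.5 97.1]
95 [ 556.6 -197.3  156.3]
t 9.5 pos [ 555.4 -196.6  257.8] yaw -168.63 z [-0.002  0.    -1.   ] open 40.0 F [-0.3 -0.2 -0.1] q [-0.57  0.55  1.25  1.74 -0.55  1.26 -2.13]
tool delta mm [ -1.3  -1.  101.5]
30 [ 550.4 -165.4  100. ]
t 9.5 pos [ 555.4 -196.6  257.8] yaw -168.63 z [-0.002  0.    -1.   ] open 40.0 F [-0.3 -0.2 -0.1] q [-0.57  0.55  1.25  1.74 -0.55  1.26 -2.13]
tool delta mm [ -1.7  31.5 157.8]
```

Lower to the d = 100 point (foot about 15 mm above the mouth) and check visually.

Request:
carry_out --deltas '[{"dx": -0.001, "dy": -0.003, "dz": 0.015, "turn": 0.3, "gripper": 30}, {"dx": 0, "dy": 0, "dz": 0.025, "turn": 0, "gripper": 30}, {"dx": 0, "dy": 0, "dz": 0.025, "turn": 0, "gripper": 30}, {"dx": 0, "dy": 0, "dz": 0.02, "turn": 0, "gripper": 30}, {"dx": 0, "dy": 0, "dz": 0.012, "turn": 0, "gripper": 30}, {"dx": 0, "dy": 0, "dz": 0, "turn": 0, "gripper": 30}]'

```text
time_s: 10.25
position: [558.4, -198.2, 161.0]
tcp_rot: [-0.097, 0.995, 0.0, -0.001]
ft_force: [-0.6, 0.4, -0.5]
opening: 0.455
```

```bash
cat > ov.py <<'E'
from h import *
import sys
mp=[536.5,-93.7,101]
q,m=st()
a=np.radians(35)
def th(x,y,z):return np.array([-58+x*np.cos(a)-z*np.sin(a),y,93+x*np.sin(a)+z*np.cos(a)])
g=q["position"]+[0,0,19];yaw=np.degrees(np.arctan2(m[1,0],m[0,0]))
cp=[g[0],g[1],yaw-90]  # carrier frame: x toward stop, tops lean to -x
if np.cos(np.radians(cp[2]-101))<0:cp[2]+=180
L,A=77,30
cl=lambda x,y,z:lean(A,(0,0,g[2]),(x,y,z-L))
out=[]
for nm,(x0,y0,x1,y1),sc in(("side",(250,170,350,320),4),("top",(290,150,390,240),4)):
    im=cv2.resize(snapshot(nm)[y0:y1,x0:x1,::-1],None,fx=sc,fy=sc,interpolation=2)
    def ln(P,col):
        k=((proj(nm,P)+.5-[x0,y0])*sc).astype(np.int32);cv2.polylines(im,[k],True,col,1)
    ln(w(mp,[th(7,23,8),th(7,-23,8),th(-7,-23,8),th(-7,23,8)]),(0,0,255))
    ln(w(mp,[th(15,31,8),th(15,-31,8),th(-15,-31,8),th(-15,31,8)]),(0,0,255))
    for x in(5,-5):ln(w(cp,[cl(x,20,0),cl(x,-20,0),cl(x,-20,86),cl(x,20,86)]),(0,255,0) if x<0 else (255,255,0))
    out.append(im)
H=max(o.shape[0] for o in out);c=np.zeros((H,sum(o.shape[1] for o in out),3),np.uint8);k=0
for o in out:c[:o.shape[0],k:k+o.shape[1]]=o;k+=o.shape[1]
cv2.imwrite(sys.argv[1],c)
E
python3 ov.py pics/p1.png
```

```text
t 10.25 pos [ 558.4 -198.2  161. ] yaw -168.83 z [-0.001  0.    -1.   ] open 39.6 F [-0.6  0.4 -0.5] q [-0.5   0.64  1.14  1.84 -0.66  1.1  -2.06]
```

View pics/p1.png

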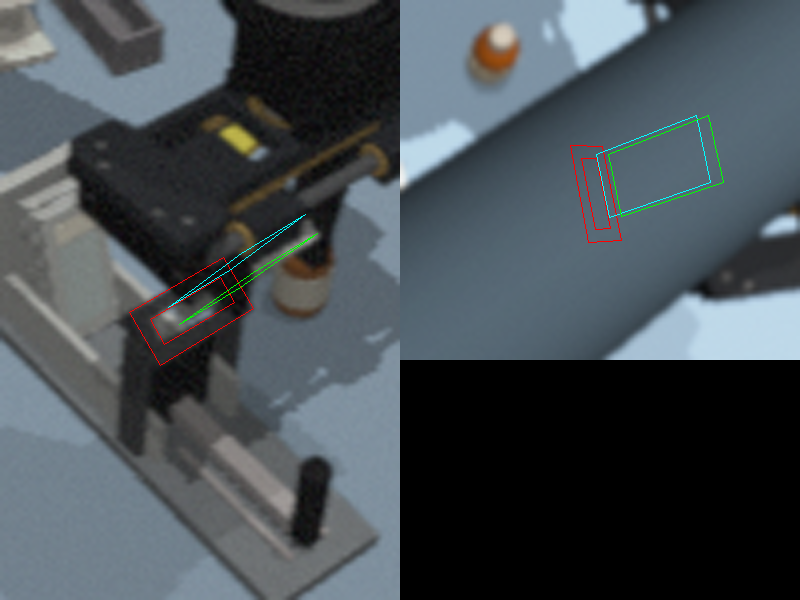

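```bash
cat >> h.py <<'E'
def avg(k=5):
    P=[]
    for _ in range(k):
        snapshot("top");P.append(sense()["position"])
    print(np.round(P,1).tolist());p=np.mean(P,0);m=R.from_quat(sense()["tcp_rot"]).as_matrix();return p,m
E
python3 - <<'E'
from h import *
p,m=avg(4);mp=[536.5,-93.7,101]
d=(p[2]-74)/.866;X=w(mp,[[-58-.5*d,0,p[2]]])[0];print(p.round(1),d,X.round(1),(m.T@(X-p)).round(1));st()
E
```

```text
[[559.4, -198.7, 162.6], [559.4, -198.6, 162.7], [559.3, -198.5, 162.6], [559.3, -198.4, 162.5]]
[ 559.3 -198.5  162.6] 102.29478937917725 [ 557.3 -200.8  162.6] [ 2.4 -1.9 -0. ]
t 10.55 pos [ 559.3 -198.4  162.5] yaw -168.81 z [ 0.001 -0.    -1.   ] open 39.5 F [-0.5 -0.9 -0.9] q [-0.5   0.64  1.14  1.84 -0.66  1.1  -2.06]
```

Request:
carry_out --deltas '[{"dx": 0.0024, "dy": -0.0019, "dz": 0, "turn": 0.2, "gripper": 30}, {"dx": 0, "dy": 0, "dz": 0, "turn": 0, "gripper": 30}, {"dx": 0, "dy": 0.003, "dz": 0.0052, "turn": 0, "gripper": 30}, {"dx": 0, "dy": 0.003, "dz": 0.0052, "turn": 0, "gripper": 30}, {"dx": 0, "dy": 0.002, "dz": 0.0035, "turn": 0, "gripper": 30}, {"dx": 0, "dy": 0, "dz": 0, "turn": 0, "gripper": 30}]'

```text
time_s: 11.3
position: [555.2, -192.2, 147.4]
tcp_rot: [-0.096, 0.995, 0.0, -0.0]
ft_force: [-1.2, -0.1, -0.2]
opening: 0.458
```

```bash
cat > ck.py <<'E'
from h import *
p,m=avg(2);mp=[536.5,-93.7,101]
d=(p[2]-74)/.866;X=w(mp,[[-58-.5*d,0,p[2]]])[0];print(p.round(1),"d",d.round(1),(m.T@(X-p)).round(1));st()
E
python3 ck.py
```

```text
[[555.3, -192.5, 147.7], [555.4, -192.7, 147.9]]
[ 555.4 -192.6  147.8] d 85.2 [-0.4  0.1 -0. ]
t 11.4 pos [ 555.4 -192.7  147.9] yaw -169.03 z [ 0. -0. -1.] open 40.2 F [-0.2  0.3 -0.7] q [-0.5   0.65  1.13  1.87 -0.68  1.07 -2.05]
```

Request:
carry_out --deltas '[{"dx": 0, "dy": 0.002, "dz": 0.0035, "turn": 0, "gripper": 30}, {"dx": 0, "dy": 0.002, "dz": 0.0035, "turn": 0, "gripper": 30}, {"dx": 0, "dy": 0.001, "dz": 0.0017, "turn": 0, "gripper": 30}, {"dx": 0, "dy": 0, "dz": 0, "turn": 0, "gripper": 30}]'

```text
time_s: 11.9
position: [554.3, -187.6, 139.0]
tcp_rot: [-0.096, 0.995, 0.0, -0.0]
ft_force: [0.0, -0.1, -0.4]
opening: 0.459
```

```bash
python3 ck.py; python3 ov.py pics/p2.png
```

```text
[[554.4, -187.8, 139.2], [554.5, -187.8, 139.2]]
[ 554.4 -187.8  139.2] d 75.3 [-0.3  0.1  0. ]
t 12.0 pos [ 554.5 -187.8  139.2] yaw -169.03 z [ 0. -0. -1.] open 39.8 F [ 0.  -0.7 -0.9] q [-0.51  0.66  1.12  1.88 -0.69  1.05 -2.05]
t 12.0 pos [ 554.5 -187.8  139.2] yaw -169.03 z [ 0. -0. -1.] open 39.8 F [ 0.  -0.7 -0.9] q [-0.51  0.66  1.12  1.88 -0.69  1.05 -2.05]
```

View pics/p2.png

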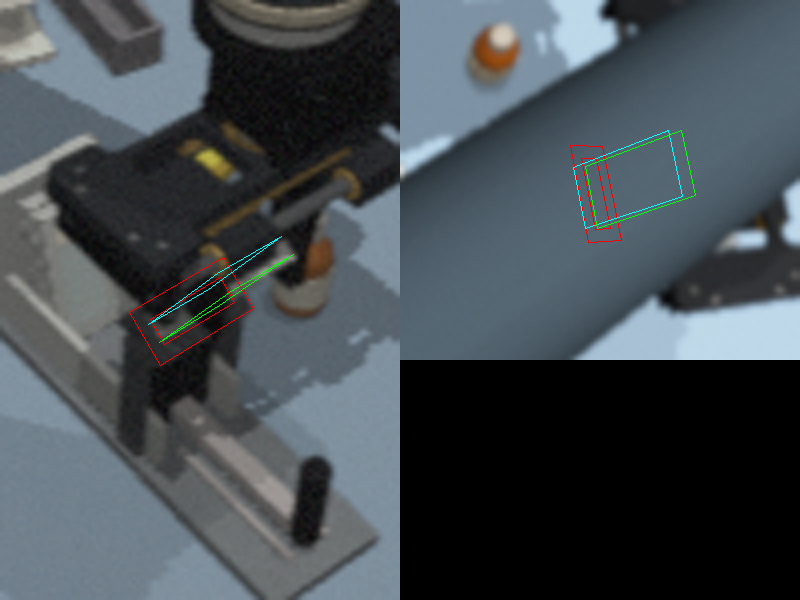

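Request:
carry_out --deltas '[{"dx": 0, "dy": 0.002, "dz": 0.0035, "turn": 0, "gripper": 30}, {"dx": 0, "dy": 0.002, "dz": 0.0035, "turn": 0, "gripper": 30}, {"dx": 0, "dy": 0.002, "dz": 0.0035, "turn": 0, "gripper": 30}, {"dx": 0, "dy": 0.002, "dz": 0.0035, "turn": 0, "gripper": 30}, {"dx": 0, "dy": 0, "dz": 0, "turn": 0, "gripper": 30}]'

```text
time_s: 12.72
position: [552.7, -179.5, 124.8]
tcp_rot: [-0.096, 0.995, 0.0, -0.0]
ft_force: [0.3, -0.0, 0.3]
opening: 0.459
```

```bash
python3 ck.py
```

```text
[[552.8, -179.8, 125.1], [552.9, -180.0, 125.2]]
[ 552.9 -179.9  125.1] d 59.0 [-0.4  0.2 -0. ]
t 12.82 pos [ 552.9 -180.   125.2] yaw -169.03 z [-0. -0. -1.] open 39.8 F [-0.3 -0.  -1.2] q [-0.51  0.67  1.11  1.9  -0.7   1.03 -2.05]
```

Request:
carry_out --deltas '[{"dx": 0, "dy": 0.0025, "dz": 0.0043, "turn": 0, "gripper": 30}, {"dx": 0, "dy": 0.0025, "dz": 0.0043, "turn": 0, "gripper": 30}, {"dx": 0, "dy": 0.0025, "dz": 0.0043, "turn": 0, "gripper": 30}, {"dx": 0, "dy": 0.0025, "dz": 0.0043, "turn": 0, "gripper": 30}, {"dx": 0, "dy": 0.002, "dz": 0.0035, "turn": 0, "gripper": 30}, {"dx": 0, "dy": 0, "dz": 0, "turn": 0, "gripper": 30}]'

```text
time_s: 13.58
position: [554.0, -177.3, 109.2]
tcp_rot: [-0.093, 0.996, -0.008, 0.005]
ft_force: [2.1, -13.5, 12.0]
opening: 0.457
```

```bash
python3 ck.py
```

```text
[[554.0, -177.3, 109.2], [554.1, -177.3, 109.2]]
[ 554.1 -177.3  109.2] d 40.6 [ 1.3  7.1 -0.1]
t 13.68 pos [ 554.1 -177.3  109.2] yaw -169.28 z [ 0.012 -0.016 -1.   ] open 39.4 F [  1.2 -13.6  12.5] q [-0.52  0.68  1.09  1.92 -0.73  0.98 -2.04]
```

Request:
carry_out --deltas '[{"dx": 0, "dy": -0.004, "dz": -0.005, "turn": 0, "gripper": 30}, {"dx": 0, "dy": 0, "dz": 0, "turn": 0, "gripper": 30}, {"dx": 0, "dy": 0, "dz": 0, "turn": 0, "gripper": 30}]'

```text
time_s: 14.05
position: [553.6, -176.2, 111.1]
tcp_rot: [-0.095, 0.996, -0.004, 0.003]
ft_force: [3.4, -6.8, 1.4]
opening: 0.457
```

```bash
python3 ck.py; python3 ov.py pics/p3.png
```

```text
[[553.6, -176.2, 111.1], [553.6, -176.2, 111.1]]
[ 553.6 -176.2  111.1] d 42.8 [ 1.   4.9 -0. ]
t 14.15 pos [ 553.6 -176.2  111.1] yaw -169.15 z [ 0.007 -0.008 -1.   ] open 39.6 F [ 3.2 -7.   1.8] q [-0.52  0.68  1.09  1.92 -0.73  0.99 -2.04]
t 14.15 pos [ 553.6 -176.2  111.1] yaw -169.15 z [ 0.007 -0.008 -1.   ] open 39.6 F [ 3.2 -7.   1.8] q [-0.52  0.68  1.09  1.92 -0.73  0.99 -2.04]
```

View pics/p3.png

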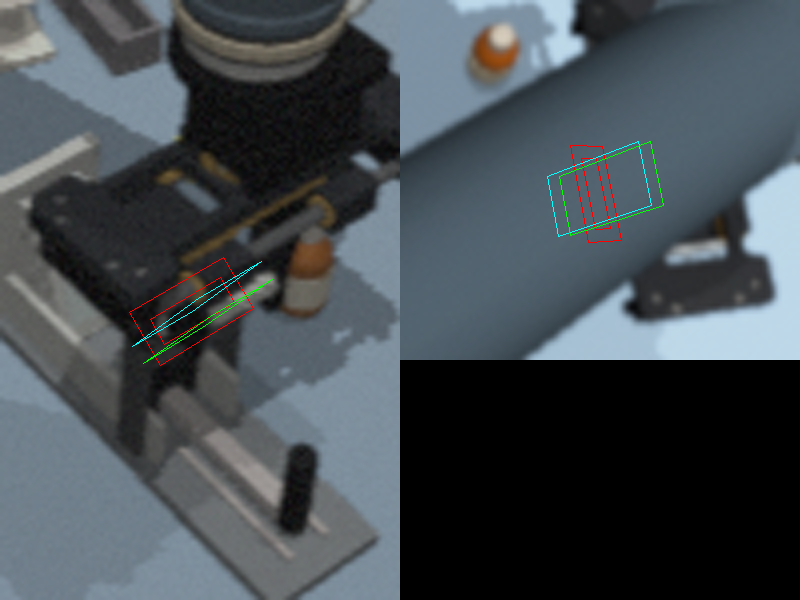

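```bash
cat > knob.py <<'E'
from h import *
mp=[536.5,-93.7,101]
def knob(im):
    # dark post: search travel maximizing darkness inside / contrast with outside along post outline
    g=cv2.GaussianBlur(im.astype(np.float32).mean(2),(0,0),.7);best=[]
    for t in np.arange(-10,95,.5):
        def val(off,zs):
            q=np.concatenate([proj("side",w(mp,[[-160+t+o,o2,z] for z in zs])) for o,o2 in off]).astype(np.float32)
            return cv2.remap(g,q[None,:,0],q[None,:,1],1)
        zs=np.linspace(40,68,15)
        th=np.radians(101);v=np.array([.895,-.445]) # image-right dir in world
        lx,ly=v@[np.cos(th),np.sin(th)],v@[-np.sin(th),np.cos(th)]
        ins=val([(k*lx,k*ly) for k in(-5,0,5)],zs).mean()
        out=val([(k*lx,k*ly) for k in(-12,12)],zs).mean()
        top=val([(0,0)],[82,86]).mean()
        best.append((out+top*.5-1.5*ins,t))
    return max(best)
E
python3 - <<'E'
from knob import *
print(knob(cv2.imread("pics/side0.png")));a=snapshot("side");print(knob(a[:,:,::-1]))
E
```

```text
(np.float32(128.306), np.float64(4.0))
(np.float32(137.25513), np.float64(13.0))
```

Request:
carry_out --deltas '[{"dx": 0, "dy": 0, "dz": 0, "turn": 0, "gripper": 50}, {"dx": 0, "dy": 0, "dz": 0, "turn": 0, "gripper": 65}, {"dx": 0, "dy": 0, "dz": 0, "turn": 0, "gripper": 65}, {"dx": 0, "dy": -0.01, "dz": -0.03, "turn": 0, "gripper": 65}, {"dx": 0, "dy": -0.02, "dz": -0.04, "turn": 0, "gripper": 65}, {"dx": 0, "dy": -0.03, "dz": -0.02, "turn": 0, "gripper": 65}, {"dx": 0, "dy": 0, "dz": 0, "turn": 0, "gripper": 65}]'

```text
time_s: 15.18
position: [563.0, -233.7, 201.4]
tcp_rot: [-0.094, 0.996, -0.001, 0.001]
ft_force: [-0.2, -0.7, 0.4]
opening: 0.646
```

```bash
python3 - <<'E'
from knob import *
a=snapshot("side")[:,:,::-1];t=knob(a);print(t)
cv2.imwrite("pics/r1.png",cv2.resize(a[190:330,240:360],None,fx=4.2,fy=4.2,interpolation=2))
X=w(mp,[[-160+t[1]-2,0,50]])[0];to(*X)
E
```

```text
(np.float32(122.44835), np.float64(14.0))
t 15.22 pos [ 562.6 -231.5  199.7] yaw -169.11 z [ 0.     0.001 -1.   ] open 57.0 F [-0.1  1.  -0.4] q [-0.45  0.63  1.16  1.77 -0.62  1.17 -2.05]
tool delta mm [ -0.6  -7.9 149.7]
```

View pics/r1.png

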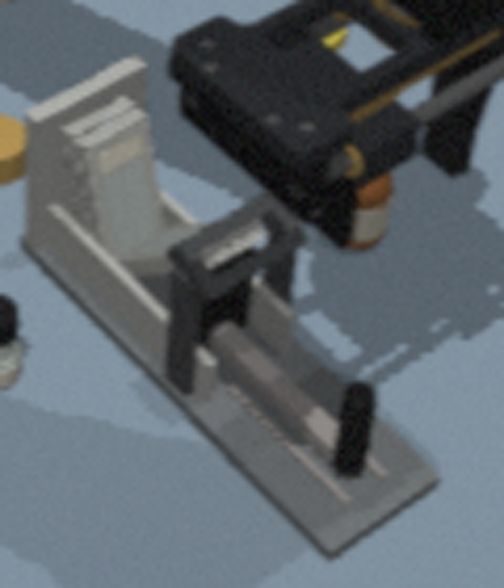

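```bash
python3 - <<'E'
from knob import *
P=lambda u,v:np.array([240+u/4.2,190+v/4.2])
a=least_squares(lambda p:proj("side",w(mp,[[p[0],0,p[1]]]))[0]-P(234,246),[-50,80]);print(a.x,a.cost)
for z in(60,70,76,80,85,90,97):
    for h in(20,):
        # where along x would bar centre be at that height
        b=least_squares(lambda p:proj("side",w(mp,[[p[0],p[1],z]]))[0]-P(234,246),[-50,0]);print(z,b.x.round(1))
E
```

```text
[-57.57919892  90.8162312 ] 2.7464981276174747e-25
60 [-38.2 -19.6]
70 [-44.5 -13.3]
76 [-48.3  -9.4]
80 [-50.8  -6.9]
85 [-53.9  -3.7]
90 [-57.1  -0.5]
97 [-61.5   3.9]
```

Request:
carry_out --deltas '[{"dx": -0.0006, "dy": -0.022, "dz": 0, "turn": 0, "gripper": 0}, {"dx": 0, "dy": -0.02, "dz": 0.02, "turn": 0, "gripper": 0}, {"dx": 0, "dy": 0, "dz": 0.04, "turn": 0, "gripper": 0}, {"dx": 0, "dy": 0, "dz": 0.04, "turn": 0, "gripper": 0}, {"dx": 0, "dy": 0, "dz": 0.03, "turn": 0, "gripper": 0}, {"dx": 0, "dy": 0, "dz": 0.02, "turn": 0, "gripper": 0}, {"dx": 0, "dy": 0, "dz": 0, "turn": 0, "gripper": 0}]'

```text
time_s: 16.1
position: [570.5, -270.6, 47.7]
tcp_rot: [-0.096, 0.995, 0.001, -0.002]
ft_force: [0.4, -0.8, -0.0]
opening: 0.017
```

```bash
cat >> knob.py <<'E'
def mag():
    snapshot("top");q,m=st();d=q["position"]-np.r_[mp[:2],0];t=np.radians(101)
    print("mag TCP",np.round([np.cos(t)*d[0]+np.sin(t)*d[1],-np.sin(t)*d[0]+np.cos(t)*d[1],d[2]],1))
E
python3 - <<'E'
from knob import *
mag();a=snapshot("side");print(knob(a[:,:,::-1]))
import cv2
cv2.imwrite("pics/tt.png",snapshot("top")[:,:,::-1])
E
```

```text
t 16.15 pos [ 571.3 -271.6   49.2] yaw -169.0 z [-0.001  0.    -1.   ] open 0.6 F [1.  0.3 0.3] q [-0.26  0.81  0.97  1.82 -0.81  0.97 -1.88]
mag TCP [-181.3   -0.2   49.2]
(np.float32(51.87391), np.float64(51.5))
```

```bash
python3 - <<'E'
import cv2,numpy as np
from cell import *
a=cv2.resize(snapshot("side")[190:310,240:340,::-1],None,fx=4.5,fy=4.5,interpolation=2)
b=cv2.resize(cv2.imread("pics/tt.png")[170:240,270:350],None,fx=4,fy=4,interpolation=2)
c=np.zeros((540,450+320,3),np.uint8);c[:,:450]=a;c[:280,450:]=b;cv2.imwrite("pics/r2.png",c)
E
```

```text
(no output)
```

View pics/r2.png

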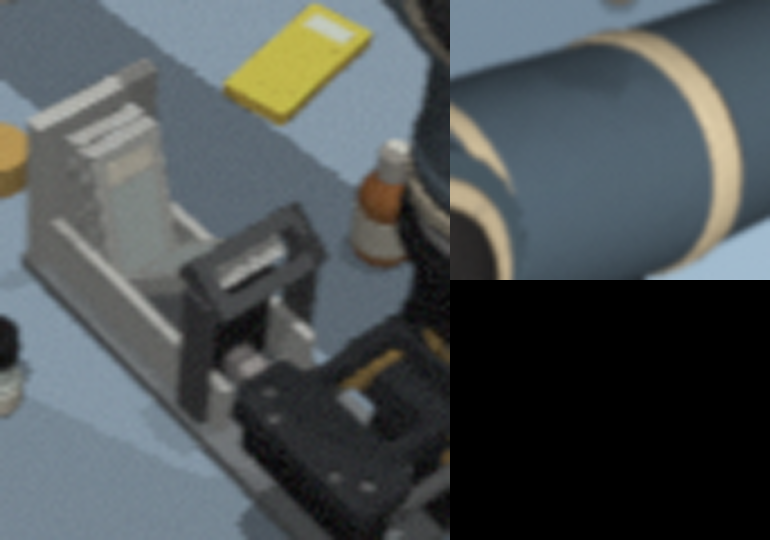

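Request:
carry_out --deltas '[{"dx": 0, "dy": 0.006, "dz": 0, "turn": 0, "gripper": 0}, {"dx": 0, "dy": 0.006, "dz": 0, "turn": 0, "gripper": 0}, {"dx": 0, "dy": 0.005, "dz": 0, "turn": 0, "gripper": 0}, {"dx": 0, "dy": 0.004, "dz": 0, "turn": 0, "gripper": 0}, {"dx": 0, "dy": 0.004, "dz": 0, "turn": 0, "gripper": 0}]'

```text
time_s: 16.92
position: [567.3, -250.0, 50.0]
tcp_rot: [-0.095, 0.995, -0.003, 0.001]
ft_force: [2.8, -7.9, -5.6]
opening: 0.006
```

```bash
python3 -c "
from knob import *
mag()"
```

```text
t 16.98 pos [ 567.2 -249.4   49.9] yaw -169.06 z [ 0.002 -0.005 -1.   ] open 0.5 F [ 2.9 -5.7 -2.7] q [-0.3   0.79  0.98  1.86 -0.81  0.94 -1.9 ]
mag TCP [-158.7   -0.4   49.9]
```

Request:
carry_out --deltas '[{"dx": 0, "dy": 0.004, "dz": 0, "turn": 0, "gripper": 0}, {"dx": 0, "dy": 0.004, "dz": 0, "turn": 0, "gripper": 0}, {"dx": 0, "dy": 0.004, "dz": 0, "turn": 0, "gripper": 0}]'

```text
time_s: 17.35
position: [565.2, -239.4, 50.1]
tcp_rot: [-0.095, 0.995, -0.004, 0.001]
ft_force: [2.8, -7.2, -3.9]
opening: 0.004
```

```bash
python3 -c "
from knob import *
mag()"
```

```text
t 17.4 pos [ 565.  -238.4   50. ] yaw -169.09 z [ 0.002 -0.006 -1.   ] open 0.4 F [ 2.5 -5.5 -0.5] q [-0.33  0.78  0.98  1.88 -0.81  0.94 -1.91]
mag TCP [-147.4   -0.4   50. ]
```

Request:
carry_out --deltas '[{"dx": 0, "dy": 0.004, "dz": 0, "turn": 0, "gripper": 0}, {"dx": 0, "dy": 0.004, "dz": 0, "turn": 0, "gripper": 0}, {"dx": 0, "dy": 0.004, "dz": 0, "turn": 0, "gripper": 0}, {"dx": 0, "dy": 0.004, "dz": 0, "turn": 0, "gripper": 0}]'

```text
time_s: 17.9
position: [561.6, -220.8, 50.0]
tcp_rot: [-0.095, 0.995, -0.001, 0.0]
ft_force: [1.5, -2.6, 1.6]
opening: 0.006
```

```bash
python3 -c "
from knob import *
mag()"
```

```text
t 17.95 pos [ 561.4 -219.7   49.8] yaw -169.01 z [ 0.  0. -1.] open 0.7 F [ 1.2 -1.8  1.6] q [-0.36  0.77  0.98  1.9  -0.81  0.93 -1.93]
mag TCP [-128.4   -0.4   49.8]
```

Request:
carry_out --deltas '[{"dx": 0, "dy": 0.004, "dz": 0, "turn": 0, "gripper": 0}, {"dx": 0, "dy": 0.004, "dz": 0, "turn": 0, "gripper": 0}, {"dx": 0, "dy": 0.004, "dz": 0, "turn": 0, "gripper": 0}]'

```text
time_s: 18.32
position: [559.0, -207.9, 49.6]
tcp_rot: [-0.096, 0.995, 0.0, 0.0]
ft_force: [1.9, -1.9, 2.4]
opening: 0.001
```

```bash
python3 -c "
from knob import *
mag()"
```

```text
t 18.38 pos [ 558.9 -207.1   49.4] yaw -168.98 z [-0.     0.001 -1.   ] open 0.9 F [ 0.6 -0.9  1.5] q [-0.38  0.77  0.99  1.91 -0.81  0.93 -1.94]
mag TCP [-115.6   -0.3   49.4]
```

Request:
carry_out --deltas '[{"dx": 0, "dy": 0.003, "dz": 0, "turn": 0, "gripper": 0}, {"dx": 0, "dy": 0.003, "dz": 0, "turn": 0, "gripper": 0}, {"dx": 0, "dy": 0.003, "dz": 0, "turn": 0, "gripper": 0}, {"dx": 0, "dy": 0.002, "dz": 0, "turn": 0, "gripper": 0}]'

```text
time_s: 18.88
position: [557.0, -197.5, 49.5]
tcp_rot: [-0.096, 0.995, -0.0, 0.0]
ft_force: [1.4, -2.7, -1.1]
opening: 0.007
```

```bash
python3 -c "
from knob import *
mag()"
```

```text
t 18.93 pos [ 556.9 -197.2   49.4] yaw -169.02 z [-0. -0. -1.] open 0.4 F [ 1.8 -2.6 -0.8] q [-0.41  0.76  0.99  1.93 -0.81  0.92 -1.95]
mag TCP [-105.5   -0.3   49.4]
```

Request:
carry_out --deltas '[{"dx": 0, "dy": 0.002, "dz": 0, "turn": 0, "gripper": 0}, {"dx": 0, "dy": 0.002, "dz": 0, "turn": 0, "gripper": 0}]'

```text
time_s: 19.18
position: [556.2, -193.5, 49.5]
tcp_rot: [-0.096, 0.995, -0.0, 0.0]
ft_force: [2.6, -2.5, -1.5]
opening: 0.001
```

```bash
python3 -c "
from knob import *
mag()"
```

```text
t 19.23 pos [ 556.2 -193.2   49.4] yaw -169.01 z [-0.  0. -1.] open 0.2 F [ 2.2 -2.   0.5] q [-0.41  0.76  0.99  1.93 -0.81  0.92 -1.95]
mag TCP [-101.4   -0.3   49.4]
```

Request:
carry_out --deltas '[{"dx": 0, "dy": 0.0015, "dz": 0, "turn": 0, "gripper": 0}, {"dx": 0, "dy": 0.0015, "dz": 0, "turn": 0, "gripper": 0}]'

```text
time_s: 19.48
position: [555.7, -190.6, 49.5]
tcp_rot: [-0.096, 0.995, -0.0, 0.0]
ft_force: [3.6, -5.3, -2.3]
opening: 0.006
```

Request:
carry_out --deltas '[{"dx": 0, "dy": 0.0015, "dz": 0, "turn": 0, "gripper": 0}, {"dx": 0, "dy": 0, "dz": 0, "turn": 0, "gripper": 0}]'

```text
time_s: 19.73
position: [555.6, -190.6, 49.6]
tcp_rot: [-0.095, 0.995, -0.002, 0.001]
ft_force: [4.2, -6.6, -4.8]
opening: 0.003
```

```bash
python3 -c "
from knob import *
mag()"
```

```text
t 19.77 pos [ 555.7 -190.7   49.6] yaw -169.07 z [ 0.001 -0.003 -1.   ] open 0.6 F [ 3.8 -6.6 -4. ] q [-0.42  0.76  0.99  1.94 -0.81  0.91 -1.96]
mag TCP [-98.8  -0.3  49.6]
```

Request:
carry_out --deltas '[{"dx": 0, "dy": 0.002, "dz": 0, "turn": 0, "gripper": 0}, {"dx": 0, "dy": 0.002, "dz": 0, "turn": 0, "gripper": 0}, {"dx": 0, "dy": 0, "dz": 0, "turn": 0, "gripper": 0}]'

```text
time_s: 20.15
position: [555.6, -190.6, 49.8]
tcp_rot: [-0.094, 0.996, -0.006, 0.002]
ft_force: [6.0, -14.1, -10.9]
opening: 0.005
```

```bash
python3 -c "
from knob import *
mag()
cv2.imwrite('pics/e0.png',snapshot('side')[:,:,::-1])"
```

```text
t 20.2 pos [ 555.6 -190.6   49.8] yaw -169.17 z [ 0.004 -0.011 -1.   ] open 0.3 F [  7.  -13.9 -11.1] q [-0.43  0.76  1.    1.94 -0.81  0.9  -1.96]
mag TCP [-98.8  -0.3  49.8]
```

Request:
carry_out --deltas '[{"dx": 0, "dy": -0.006, "dz": 0, "turn": 0, "gripper": 0}, {"dx": 0, "dy": -0.02, "dz": 0, "turn": 0, "gripper": 0}, {"dx": 0, "dy": -0.03, "dz": -0.01, "turn": 0, "gripper": 0}, {"dx": 0, "dy": -0.03, "dz": -0.04, "turn": 0, "gripper": 0}, {"dx": 0, "dy": -0.03, "dz": -0.04, "turn": 0, "gripper": 0}, {"dx": 0, "dy": -0.05, "dz": -0.04, "turn": 0, "gripper": 0}, {"dx": 0, "dy": -0.05, "dz": -0.02, "turn": 0, "gripper": 0}, {"dx": 0, "dy": -0.03, "dz": 0, "turn": 0, "gripper": 0}]'

```text
time_s: 21.25
position: [600.4, -427.4, 200.4]
tcp_rot: [-0.095, 0.995, 0.0, 0.0]
ft_force: [0.2, 0.0, -0.4]
opening: 0.003
```

```bash
python3 - <<'E'
from knob import *
mag();s=snapshot("side")[:,:,::-1];t=snapshot("top")[:,:,::-1];print(knob(s))
a=cv2.resize(s[120:320,190:340],None,fx=3,fy=3,interpolation=2)
b=cv2.resize(t[175:230,270:355],None,fx=4,fy=4,interpolation=2)
c=np.zeros((600,450+340,3),np.uint8);c[:,:450]=a;c[:220,450:]=b
z=cv2.resize(s[195:265,242:300],None,fx=5,fy=5,interpolation=2);c[225:575,450:740]=z;cv2.imwrite("pics/e1.png",c)
E
```

```text
t 21.3 pos [ 599.3 -430.5  199.1] yaw -169.27 z [-0.001 -0.002 -1.   ] open 0.9 F [-0.9 -1.9  0.7] q [-0.    0.79  1.04  1.43 -0.69  1.31 -1.88]
mag TCP [-342.6    2.6  199.1]
(np.float32(89.61442), np.float64(79.5))
```

View pics/e1.png

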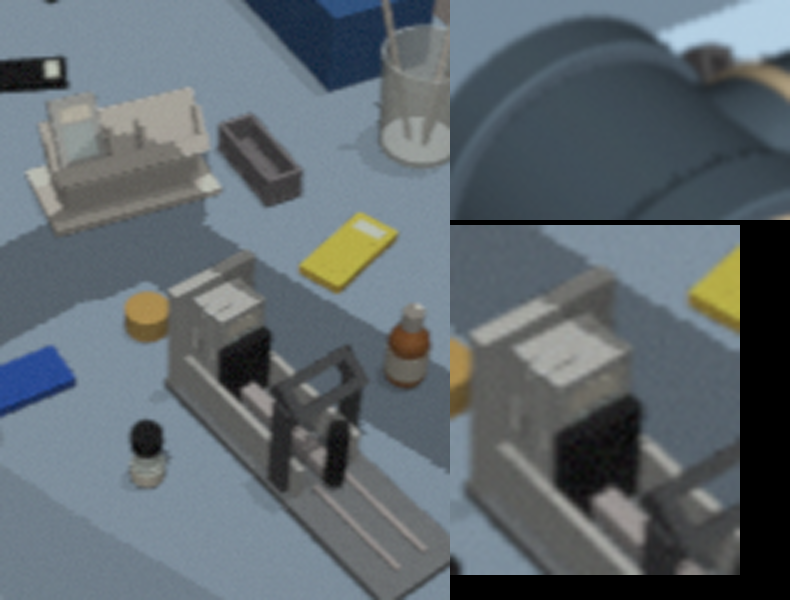

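All three carriers stand upright and tight against the stop, with the black follower plate behind them. The estimated travel is about 79.5 mm. The stub, slidebox, weight, vial and dropper look undisturbed, and the arm touches nothing.

```bash
python3 -c "
from cell import *
print(close_job())"
```

```text
the job is handed in; nothing more can be done
None
```

I posted the long carrier through the slot and pushed the follower up, and all three carriers now stand upright and tight against the end stop. I handed the job in at about 21 s.

I gripped the long carrier by its edges at the far place of the rest, turned it about 166° and posted it foot first. Once released it slid down into the channel by itself. I then pushed the follower by its knob with closed fingers until it stopped hard, and backed the arm away.

**Last checks:**
- **Follower:** the last side picture puts its travel at about 79.5 mm, against 79 expected. That image estimate read 4 mm before anything had moved, so it may be a few mm out. The hard stop came at the tool position worked out for 79 mm.
- **Push force:** at the stop it rose to about 19 N in all, 14 N of it across the bench, with no further movement.
- **Bench:** the short carrier, box, weight, vial and dropper look unmoved in the same picture. I judged this by eye only.
- **Top camera:** it was hidden by the arm at the end, so it confirmed nothing.

**What did not go to plan:**
- **Early contact:** near the end of the insertion there was a contact of about 18 N. The carrier's foot probably caught the follower, because the follower moved about 9 mm towards the stop before the carrier was released. I backed off a little before letting go.
- **Picture budget:** I viewed 14 pictures, which is over the budget of 10.

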